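Swing the gas nozzle over the dish and open its tap

TASK

On the gas blow-down stand, push the swing arm round with a fingertip until its nozzle hangs over the middle of the low, wide dish, and leave it there. Then push the tap lever round until it is fully open, in line with the pipe against its stop. Do not shift, tip or lift any of the three white vessels, and leave everything else on the table where it stands.

Things in the scene. Friction and masses are not known exactly. Their poses are not given: they have to be found in the camera images.
- stand: The blow-down stand, fixed to the table. Its origin is on the table, at the foot of a round upright column (26 mm thick); z is up. Its 8 mm base plate reaches 50 mm to -x, 60 to +x, 65 to +y and 275 to -y of it. A rigid 12 mm pipe runs from the column 85 mm above the table along the stand's -y to a brass ball valve 220 mm from the column.
- column_axis (a point): Point on the swing arm's vertical turning axis, on top of the column, 160 mm above the table. Nothing on the stand is higher than 180 mm. The arm is a level aluminium bar 12 mm wide and 26 mm high, its underside 149 mm and its top 175 mm above the table, from the column out to a steel nozzle head 20 mm across at 160 mm from the axis.
- swing (a joint): Angle of the swing arm about the column, rad. At 0 the arm points along the stand's -x; the angle grows anticlockwise seen from above (towards the stand's -y, the tap side); stops at -1.15 and 1.15. It stays where it is left; a push of about 1 to 2 N, 120 mm from the axis, turns it.
- nozzle (a point): Lower end of the nozzle, an 8 mm steel tube pointing straight down from the end of the swing arm, 160 mm from the arm's axis and 122 mm above the table.
- tap_axis (a point): Point on the tap lever's vertical turning axis, at the lever's middle height, 117 mm above the table. The lever is a steel bar 14 mm wide and 12 mm high, reaching 80 mm from its axis, its underside 111 mm and its top 123 mm above the table.
- tap (a joint): Angle of the tap lever, rad. At 0 (closed) it points along the stand's -x, square to the pipe; it grows anticlockwise seen from above, to 1.571 at its stop (fully open), where it points along the stand's -y, in line with the pipe and away from the column. It stays where it is left; a push of about 1.5 N, 55 mm from the axis, turns it.
- tap_tip (a point): Middle of the tap lever's outer end, 80 mm from its axis.
- dish: The low, wide white porcelain dish, 90 mm across the rim and 40 mm high, loose. Origin under its centre. It stands in any one of three places under the nozzle's circle, the other two vessels in the others; the nozzle can be brought to within 9 mm of its middle.
- dish_rim (a point): Centre of the dish's mouth, 40 mm above the table.
- beaker: White porcelain beaker, 64 mm across and 85 mm high, loose. Origin under its centre. Not the one wanted.
- tall: Narrow white porcelain beaker, 40 mm across and 95 mm high, loose. Origin under its centre. Not the one wanted.
- jar: Small amber jar, 40 mm across, 55 mm high, loose, standing in front of the tap. Origin under its centre. Bystander.
- flask: Small clear bottle with a blue cap, 48 mm across, 90 mm high, loose, beside the column. Origin under its centre. Bystander.
- wash: White bottle, 64 mm across, 160 mm high, loose, to the left. Origin under its centre. Bystander.
- tape: Roll of paper tape, 90 mm across, 20 mm high, loose, to the right. Origin under its centre. Bystander.
- tipbox: Blue box, 90 x 120 x 60 mm, loose, to the right. Origin under its centre. Bystander.
- cup: Grey plastic cup, 72 mm across, 90 mm high, loose, to the left. Origin under its centre. Bystander.

How it is judged:
By the outcome, as a careful person would: the job done as asked, in the order asked, and still so for the second after the job is handed in, with the robot touching nothing.
It also fails if it takes over 58 s, if anything falls off the work surface, if the arm or the gripper's body presses on something with over 40 N, if the wrist force passes 120 N, or if a joint passes its speed limit or range.

ROBOT

A 6-joint arm with a two-finger parallel gripper is mounted at the origin on the work surface. World frame = base frame: x ahead of the robot, y to its left, z up, the work surface at z = 0. Lengths are in mm, angles in rad, forces in N, time in s.
With the tool pointing down it reaches from about 325 to 875 mm from the base axis. Payload 4.4 kg.
Tool frame: the origin (TCP) lies midway between the tips of the shut fingers; the grasp point (between the pads) lies 19 mm behind it; z points along the fingers, y is the line along which they close (so a half turn about z gives the same grasp; the last joint's range is limited). The gripper opens to 85 mm and grips with 20 to 120 N. Pads are 22 mm wide; open, the fingers measure 114 mm over their backs; the gripper's body (76 mm by 85 mm) begins 54 mm behind the grasp point. The pads swing forward as they close: fully open they stand 13 mm farther back than shut.
Start: joints at [1.109, 0.207, 1.542, -0, 1.393, -0.15], TCP at [176.404, 547.274, 231.282] pointing down, gripper open.
Joint ranges: [-2.73, 2.73], [-0.86, 2.22], [0.23, 2.46], [-1.11, 4.25], [0.08, 2.63], [-2.82, 2.82]. Speed limits (rad/s): [2.79, 2.79, 3.14, 3.14, 3.14, 3.14].

INTERFACE

Orientations are given as a unit quaternion [x, y, z, w].
In Python, from bench import read_state, capture, job_done, look_for gives the robot as it stands.
- The arm moves only by the shell command python3 -m creep 'ROWS' [OPENING] [FORCE]. ROWS is JSON, a list of rows, each a list of 2 entries, a list of its own where there are three numbers: the shift along the tool's x, y, z in units of 25 mm (1.0 is 25 mm), then the turn, a rotation vector about the tool's x, y, z in units of 5 degrees (1.0 is 5 degrees). A call has exactly 5 rows; each row shifts and turns the commanded pose from where the row before left it, along the tool's axes as they then stand; what a row does not reach is not made up. A row lasts 1/12 s, in which the tool goes at most 41.7 mm and 7.16 degrees, less where a joint would pass 70% of its speed; a pose out of reach is approached as far as the arm can. A call is refused whole if a number of a shift passes 1 or a number of a turn 1, either way. A call with a gripper value outside its range is refused whole. OPENING is the finger opening in mm, from 0 to 85.4, set as the call begins (- or left out, the last holds). The fingers move at their own pace and stop on an object; FORCE is the grip in N (left out, the last holds). Time passes only in rows, so rows that do not move let the fingers close, or fill a call up. It gives the time, the measured TCP pose, the force, the opening and the grip force at its end, in the units of the state.
- read_state(): the state, without advancing time (a new reading comes with each control period).
- capture(name): name is "scene" or "top"; returns a dict with "frame" (480x640x3 uint8, blue, green, red), "vfov" (degrees; the focal length in pixels is half the picture's height over the tangent of half this angle, whatever the lens; pixels are square), "cx", "cy" (the principal point, pixels), "dist" ([k1, k2, p1, p2, k3] as OpenCV has them; the pictures are not rectified), "xyz" and "rotation" of the camera in the world. Camera axes: x right, y down, z forward; pixel columns grow to the right and rows downward; lengths in mm; the calibration is good to about 2 mm. A picture is of the moment at which its call begins. There is no depth.
- job_done(): hands the job in; it is judged then, once.
Trained networks look in a picture, given as the dict that the camera call returned (one of the last four; its "shot" number tells which), for a name from the list of things; names that differ only in an ending like _2 or _b are one class to them, and where a whole thing is asked for, a point or a joint stands for the part that bears it (a point fixed in the world has none). Each returns a list of dicts, best first, with "confidence" (0 to 1); they miss things now and then, are a little off and sometimes report something else, mostly with a low value. They report only what shows in the picture. A call takes as long as a camera call.
- look_for(picture, thing): "location" ([x, y, z] in mm, in world coordinates, good to about 4 mm: the middle of the surface that is visible of it).
The state is a dict: "time": time; "q": joint angles; "joint_velocities": joint speeds; "effort": joint torques, N m; "position": TCP position; "orientation": TCP orientation; "wrist_force": force on the tool from outside, world axes, zero at the start; "moment": the same for the moment, N m; "width": finger opening in mm; "finger_force": force on a finger pad.
Only numpy, scipy, OpenCV 4.12 (cv2) and the standard library are available. Lean on these libraries where they do the work, as an engineer would, in place of code of your own. Each camera call takes 0.05 s, during which the arm holds its last target. There are 200 camera calls.

## Working session

There is one attempt and no reset: what is moved stays moved. The work goes in short steps, Python scripts to look and compute and a shell command to move; the robot and the scene stay as the last step left them, time stands still between calls to the robot, and variables do not carry over. Pictures are saved under pics/ and viewed, at most 10 in all, crops included, and the job is handed in when it is done.

```bash
mkdir -p pics
cat > h.py <<'E'
from bench import read_state, capture, job_done, look_for
import numpy as np, cv2
def proj(p,P):
    f=240/np.tan(np.radians(p["vfov"])/2); K=np.array([[f,0,p["cx"]],[0,f,p["cy"]],[0,0,1]])
    R=np.array(p["rotation"]).reshape(3,3) if np.size(p["rotation"])==9 else None
    if R is None:
        from scipy.spatial.transform import Rotation as Ro; R=Ro.from_quat(p["rotation"]).as_matrix()
    c=R.T@(np.atleast_2d(P)-np.array(p["xyz"])).T
    return cv2.projectPoints(c.T.copy(),np.zeros(3),np.zeros(3),K,np.array(p["dist"],float))[0].reshape(-1,2)
E
python3 - <<'E'
from h import *
for n in("top","scene"):
    p=capture(n); cv2.imwrite(f"pics/{n}1.png",p["frame"]); print(n,p["xyz"],p["vfov"],np.round(p["rotation"],3).tolist())
    for t in "stand column_axis swing nozzle tap_axis tap tap_tip dish dish_rim beaker tall jar flask wash tape tipbox cup".split():
        r=look_for(p,t); print(t,[(np.round(d["location"]).tolist(),round(d["confidence"],2)) for d in r[:2]])
s=read_state();print(s["time"],s["position"],s["orientation"],s["wrist_force"],s["width"])
E
```

```text
top [ 357.73801421  -32.41510063 1128.34595487] 52.91952131166951 [-0.698, 0.712, -0.055, 0.056]
stand [([611.0, 55.0, 8.0], 0.71), ([470.0, -74.0, 59.0], 0.38)]
column_axis [([615.0, 53.0, 8.0], 0.93)]
swing [([581.0, 127.0, 175.0], 0.92)]
nozzle [([580.0, 131.0, 177.0], 0.67)]
tap_axis []
tap [([578.0, -66.0, 120.0], 0.88)]
tap_tip [([574.0, -66.0, 124.0], 0.64)]
dish [([520.0, 49.0, 23.0], 0.98)]
dish_rim [([529.0, 48.0, 20.0], 0.83)]
beaker [([478.0, 186.0, 43.0], 0.83)]
tall [([548.0, 275.0, 64.0], 0.6)]
jar [([468.0, -76.0, 55.0], 0.84), ([595.0, -474.0, 68.0], 0.53)]
flask [([650.0, 267.0, 64.0], 0.56)]
wash [([586.0, 424.0, 103.0], 0.73)]
tape [([398.0, -345.0, 17.0], 0.87), ([528.0, 53.0, 22.0], 0.7)]
tipbox [([597.0, -473.0, 65.0], 0.97)]
cup []
scene [1024.39302098  514.02780436 1191.14303151] 50.79801668063481 [0.342, 0.889, -0.282, -0.112]
stand [([627.0, 74.0, 10.0], 0.56), ([472.0, 178.0, 51.0], 0.56)]
column_axis [([630.0, 74.0, 7.0], 0.76)]
swing [([589.0, 139.0, 179.0], 0.75), ([629.0, 76.0, 7.0], 0.61)]
nozzle [([593.0, 135.0, 177.0], 0.31)]
tap_axis []
tap [([574.0, -63.0, 122.0], 0.71)]
tap_tip [([576.0, -64.0, 119.0], 0.62)]
dish [([508.0, 31.0, 20.0], 0.9), ([603.0, -457.0, 61.0], 0.28)]
dish_rim [([511.0, 38.0, 19.0], 0.64)]
beaker [([474.0, 177.0, 55.0], 0.78)]
tall [([554.0, 279.0, 67.0], 0.58)]
jar [([484.0, -68.0, 45.0], 0.53)]
flask [([657.0, 284.0, 57.0], 0.74), ([552.0, 278.0, 65.0], 0.48)]
wash [([610.0, 447.0, 104.0], 0.82), ([512.0, 39.0, 18.0], 0.37)]
tape [([406.0, -344.0, 16.0], 0.79)]
tipbox [([603.0, -457.0, 61.0], 0.6)]
cup [([415.0, 373.0, 54.0], 0.82), ([472.0, 174.0, 54.0], 0.42)]
1.8 [176.41436925 547.28830734 231.29684093] [1.55259399e-01 9.87873736e-01 1.22402605e-05 1.07669884e-05] [-0.19195561 -0.84223418  0.24271493] 85.90053561394164
```

View pics/top1.png

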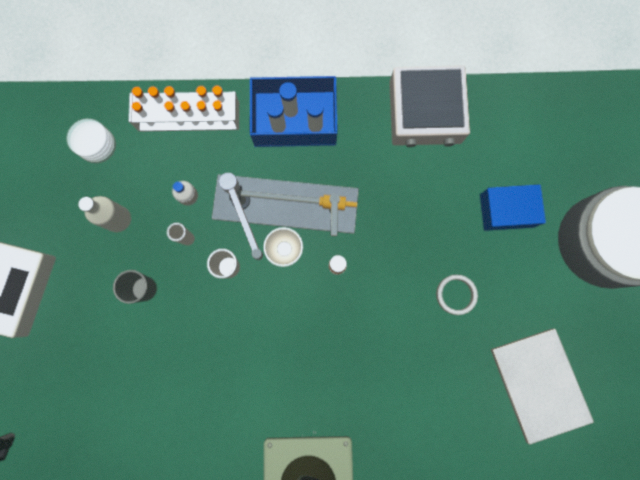

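View pics/scene1.png

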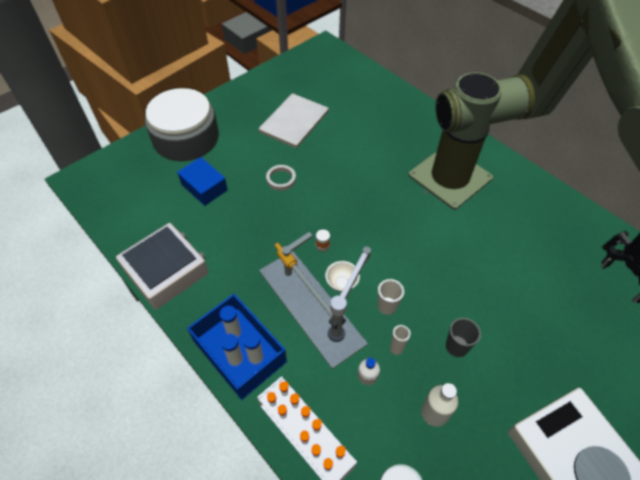

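```bash
cat >> h.py <<'E'
def unproj(p,uv,z):
    from scipy.spatial.transform import Rotation as Ro
    f=240/np.tan(np.radians(p["vfov"])/2); K=np.array([[f,0,p["cx"]],[0,f,p["cy"]],[0,0,1]])
    R=np.array(p["rotation"]); R=R if R.shape==(3,3) else Ro.from_quat(R).as_matrix()
    n=cv2.undistortPoints(np.array([[uv]],float),K,np.array(p["dist"],float))[0,0]
    d=R@np.r_[n,1]; o=np.array(p["xyz"]); return o+d*(z-o[2])/d[2]
E
python3 - <<'E'
from h import *
P={}
for n,L in {"top":dict(col=(229,181,178),noz=(256,254,175),dish=(283,247,40),beak=(222,264,85),tall=(177,232,95),jar=(338,264,55),tapax=(334.5,202,123),taptip=(334,234,123),c1=(220,176,8),c2=(358,187,8),c3=(354,232,8),c4=(212,220,8)),
 "scene":dict(col=(338,303,178),noz=(367,250,175),dish=(343,275,40),beak=(391,289,85),tall=(401,332,95),tapax=(288,250,123),taptip=(310,236,123))}.items():
    p=capture(n); P[n]=p
    for k,(u,v,z) in L.items(): print(n,k,unproj(p,(u,v),z).round(0))
a=cv2.resize(P["top"]["frame"][160:290,160:370],None,fx=3.8,fy=3.8,interpolation=cv2.INTER_CUBIC); cv2.imwrite("pics/crop1.png",a)
E
```

```text
top col [635. 148. 178.]
top noz [484.  93. 175.]
top dish [517.  50.  40.]
top beak [476. 179.  85.]
top tall [547. 275.  95.]
top jar [474. -74.  55.]
top tapax [600. -67. 123.]
top taptip [531. -65. 123.]
top c1 [697. 202.   8.]
top c2 [ 663. -129.    8.]
top c3 [ 554. -116.    8.]
top c4 [590. 219.   8.]
scene col [636. 151. 178.]
scene noz [485.  93. 175.]
scene dish [517.  50.  40.]
scene beak [476. 178.  85.]
scene tall [547. 275.  95.]
scene tapax [606. -63. 123.]
scene taptip [536. -58. 123.]
```

View pics/crop1.png

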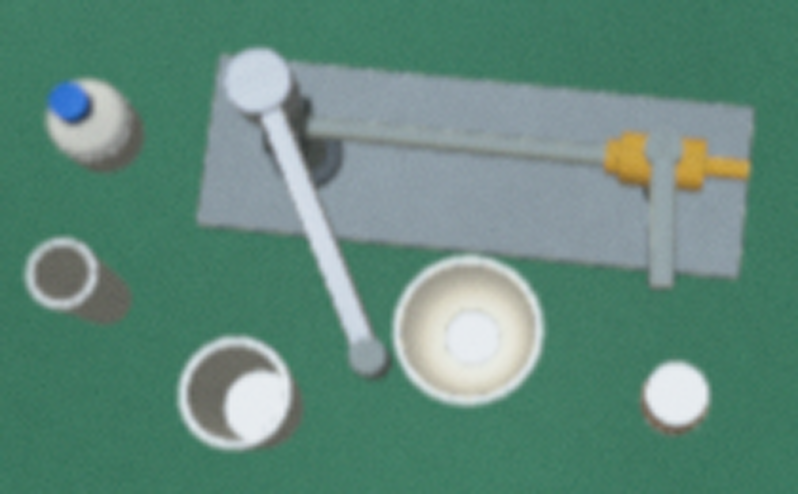

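The top view shows the column cap at (229,181), nozzle head (256,254), dish (283,247), beaker (222,264), jar (338,264), and the lever from (335,202) to (334,234). The scene view agrees. The arm has to turn about +20° to reach the dish. I'll shut the fingers, turn the tool, and travel to the beaker side of the bar.

```bash
python3 -m creep '[[[0,0,0],[0,0,1]],[[0,0,0],[0,0,1]],[[0,0,0],[0,0,1]],[[0,0,0],[0,0,1]],[[0,0,0],[0,0,1]]]' 0 20
python3 -m creep '[[[0,0,0],[0,0,1]],[[0,0,0],[0,0,1]],[[0,0,0],[0,0,1]],[[0,0,0],[0,0,1]],[[0,0,0],[0,0,1]]]'
python3 -m creep '[[[-1,0.35,0],[0,0,0.4]],[[-1,0.35,0],[0,0,0]],[[-1,0.35,0],[0,0,0]],[[-1,0.35,0],[0,0,0]],[[-1,0.35,0],[0,0,0]]]'
python3 -m creep '[[[-1,0.35,0],[0,0,0]],[[-1,0.35,0],[0,0,0]],[[-1,0.35,0],[0,0,0]],[[-1,0.35,0],[0,0,0]],[[-1,0.35,0],[0,0,0]]]'
python3 -m creep '[[[-1,0.35,0],[0,0,0]],[[-1,0.35,0],[0,0,0]],[[-1,0.35,0],[0,0,0]],[[-1,0.35,0],[0,0,0]],[[-1,0.35,0],[0,0,0]]]'
```

```text
time: 2.32
position: [176.4, 547.3, 231.3]
orientation: [0.367, 0.93, 0.0, 0.0]
wrist_force: [-0.5, 0.2, -0.7]
width: 25.7
finger_force: 0.0
time: 2.73
position: [176.4, 547.3, 231.3]
orientation: [0.56, 0.828, 0.0, 0.0]
wrist_force: [0.5, -0.2, 0.2]
width: 0.1
finger_force: 0.0
time: 3.15
position: [261.8, 444.6, 231.4]
orientation: [0.572, 0.82, 0.0, 0.0]
wrist_force: [0.5, 0.5, 0.5]
width: 0.1
finger_force: 0.0
time: 3.57
position: [346.0, 342.2, 231.5]
orientation: [0.573, 0.82, 0.0, 0.0]
wrist_force: [0.9, 0.5, 0.7]
width: -0.2
finger_force: 0.0
time: 3.98
position: [430.2, 239.9, 231.5]
orientation: [0.573, 0.82, 0.0, 0.0]
wrist_force: [-0.8, -0.4, 0.2]
width: -0.3
finger_force: 0.0
```

```bash
python3 -m creep '[[[-0.93,0.33,0],[0,0,0]],[[-0.93,0.33,0],[0,0,0]],[[-0.93,0.33,0],[0,0,0]],[[-0.93,0.33,0],[0,0,0]],[[-0.93,0.33,0],[0,0,0]]]'
python3 -m creep '[[[0,0,0.6],[0,0,0]],[[0,0,0.6],[0,0,0]],[[0,0,0.6],[0,0,0]],[[0,0,0.6],[0,0,0]],[[0,0,0.55],[0,0,0]]]'
python3 - <<'E'
from h import *
p=capture("scene"); cv2.imwrite("pics/s2.png",cv2.resize(p["frame"][170:370,240:500],None,fx=3,fy=3,interpolation=cv2.INTER_CUBIC))
E
```

```text
time: 4.4
position: [508.9, 145.0, 231.4]
orientation: [0.573, 0.82, 0.0, 0.0]
wrist_force: [0.0, 0.0, -0.2]
width: 0.0
finger_force: 0.0
time: 4.82
position: [508.1, 145.8, 156.7]
orientation: [0.573, 0.82, -0.0, -0.0]
wrist_force: [-0.0, -1.1, 0.1]
width: 0.1
finger_force: 0.0
```

View pics/s2.png

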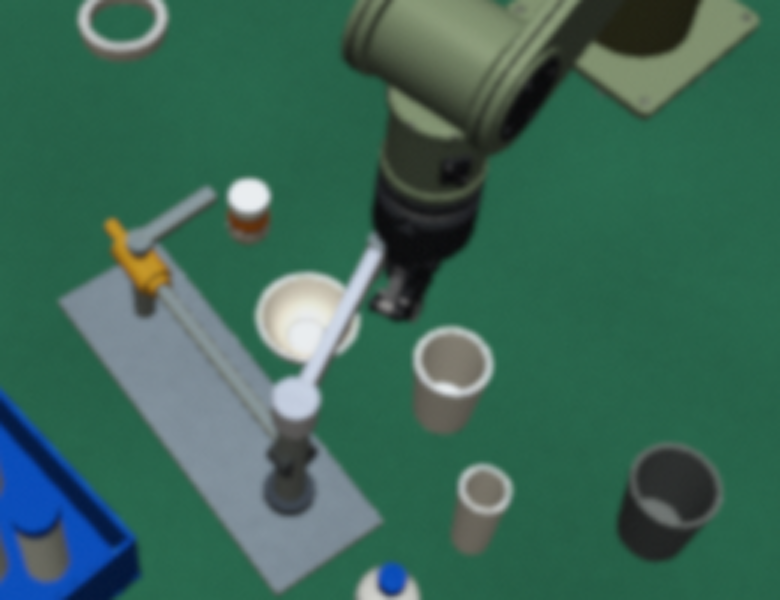

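The fingertip stands at (390,305) in the crop, at bar height on the beaker side, clear of the vessels. Next I push along the arc.

```bash
python3 -m creep '[[[-0.17,0,0],[0,0,0]],[[-0.17,0,0],[0,0,0]],[[-0.17,0,0],[0,0,0]],[[-0.17,0,0],[0,0,0]],[[-0.17,0,0],[0,0,0]]]'
python3 -m creep '[[[-0.2,0,0],[0,0,-0.5]],[[-0.2,0,0],[0,0,-0.5]],[[-0.2,0,0],[0,0,-0.5]],[[-0.2,0,0],[0,0,-0.5]],[[-0.2,0,0],[0,0,-0.5]]]'
python3 - <<'E'
from h import *
p=capture("top"); cv2.imwrite("pics/t3.png",cv2.resize(p["frame"][150:300,150:370],None,fx=3.6,fy=3.6,interpolation=cv2.INTER_CUBIC))
E
```

```text
time: 5.28
position: [516.5, 125.6, 158.7]
orientation: [0.573, 0.82, 0.001, 0.001]
wrist_force: [0.5, -0.1, 0.2]
width: -0.3
finger_force: 0.0
time: 5.7
position: [525.6, 103.3, 157.8]
orientation: [0.479, 0.878, -0.0, -0.001]
wrist_force: [-1.8, 0.5, 1.3]
width: -0.1
finger_force: 1.0
```

View pics/t3.png

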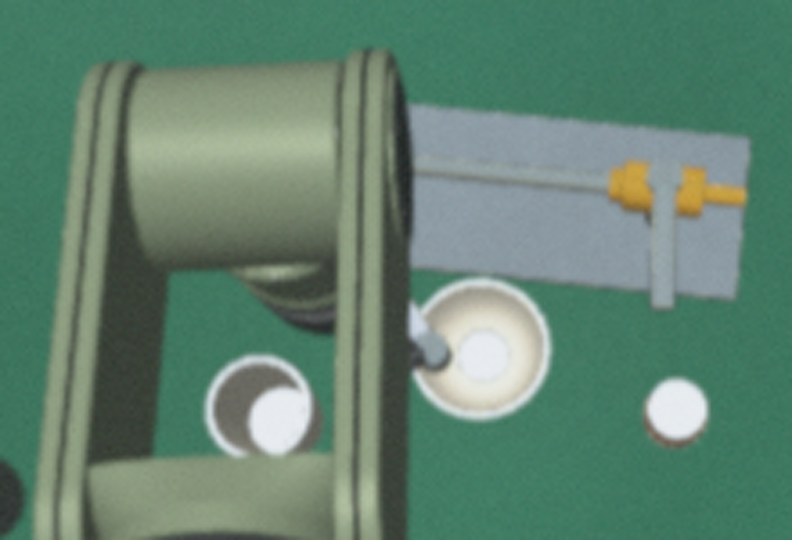

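The nozzle head is at crop (433,350), over the dish's left rim; the dish centre is at (482,350). About 8.5° remains.

```bash
python3 -m creep '[[[-0.1,0,0],[0,0,-0.25]],[[-0.1,0,0],[0,0,-0.25]],[[-0.1,0,0],[0,0,-0.25]],[[-0.1,0,0],[0,0,-0.25]],[[-0.1,0,0],[0,0,-0.25]]]'
python3 - <<'E'
from h import *
for n in("top","scene"):
    p=capture(n)
    for t in("nozzle","swing","dish_rim","dish"): print(n,t,[(np.round(d["location"]).tolist(),round(d["confidence"],2)) for d in look_for(p,t)[:1]])
    for a in (36,38,40,42):
        c=np.radians(a); print(a,proj(p,[635-160*np.cos(c),149-160*np.sin(c),175]).round(1))
    if n=="top": a=p["frame"][200:300,220:320]
    else: b=p["frame"][220:320,300:400]
cv2.imwrite("pics/c4.png",cv2.resize(np.hstack([a,b]),None,fx=4,fy=4,interpolation=cv2.INTER_CUBIC))
E
```

```text
time: 6.17
position: [532.8, 93.2, 157.7]
orientation: [0.431, 0.902, -0.0, -0.001]
wrist_force: [-1.3, 0.5, 0.6]
width: 0.0
finger_force: 0.8
top nozzle [([510.0, 53.0, 179.0], 0.42)]
top swing []
top dish_rim [([520.0, 43.0, 23.0], 0.97)]
top dish [([518.0, 42.0, 19.0], 0.8)]
36 [[275.2 243.1]]
38 [[277.4 241.4]]
40 [[279.6 239.7]]
42 [[281.7 237.8]]
scene nozzle [([620.0, 142.0, 174.0], 0.56)]
scene swing [([621.0, 144.0, 177.0], 0.6)]
scene dish_rim [([512.0, 44.0, 18.0], 0.7)]
scene dish [([507.0, 38.0, 18.0], 0.86)]
36 [[350. 245.]]
38 [[347.7 244.6]]
40 [[345.5 244.3]]
42 [[343.2 244.1]]Traceback (most recent call last):
  File "<stdin>", line 9, in <module>
    return _nx.concatenate(arrs, 0, dtype=dtype, casting=casting)
           ~~~~~~~~~~~~~~~^^^^^^^^^^^^^^^^^^^^^^^^^^^^^^^^^^^^^^^
ValueError: all the input arrays must have same number of dimensions, but the array at index 0 has 1 dimension(s) and the array at index 1 has 3 dimension(s)
```

```bash
python3 -m creep '[[[-0.05,0,0],[0,0,-0.1]],[[-0.05,0,0],[0,0,-0.1]],[[-0.05,0,0],[0,0,-0.1]],[[-0.05,0,0],[0,0,-0.1]],[[0,0,0],[0,0,0]]]'
python3 -m creep '[[[0.1,0,0],[0,0,0]],[[0.2,0,0],[0,0,0]],[[0.3,0,0],[0,0,0]],[[0.5,0,0],[0,0,0]],[[0.5,0,0],[0,0,0]]]'
python3 - <<'E'
from h import *
p=capture("top"); a=p["frame"][200:300,220:320]; q=capture("scene"); b=q["frame"][220:320,300:400]
cv2.imwrite("pics/c4.png",cv2.resize(np.hstack([a,b]),None,fx=4,fy=4,interpolation=cv2.INTER_CUBIC))
print([d["location"] for d in look_for(p,"nozzle")[:1]])
E
```

```text
time: 7.08
position: [536.4, 89.2, 157.4]
orientation: [0.415, 0.91, -0.0, -0.0]
wrist_force: [-0.9, -0.6, -0.3]
width: -0.0
finger_force: 0.4
time: 7.5
position: [509.5, 120.5, 157.5]
orientation: [0.416, 0.909, 0.0, -0.0]
wrist_force: [0.4, -0.1, -0.2]
width: -0.1
finger_force: 0.0
[[539.8, 70.7, 176.6]]
```

View pics/c4.png

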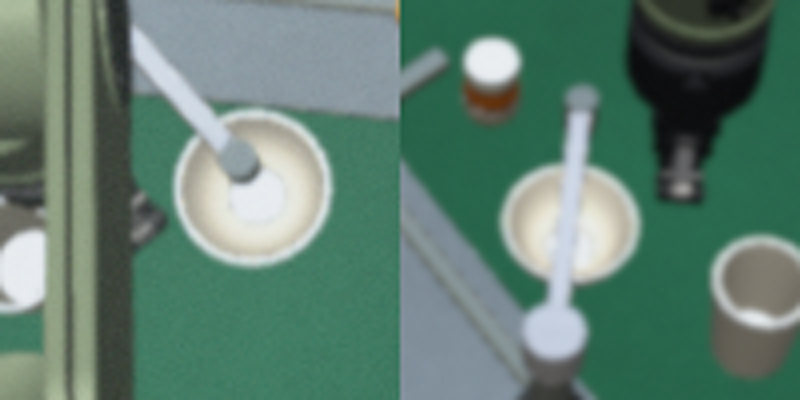

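The nozzle head is at top (279.8,239.3) and scene (345.7,244.5). Both match 40°, the dish's bearing, and the dish hasn't moved. Next is the tap: lift, turn, and travel to the lever's left side.

```bash
python3 -m creep '[[[0,0,-0.6],[0,0,0]],[[0,0,-0.6],[0,0,0]],[[0,0,-0.6],[0,0,0]],[[0,0,-0.6],[0,0,0]],[[0,0,-0.6],[0,0,0]]]'
python3 -m creep '[[[0,0,0],[0,0,0.95]],[[0,0,0],[0,0,0.95]],[[0,0,0],[0,0,0.95]],[[0,0,0],[0,0,0.95]],[[0,0,0],[0,0,0.95]]]'
python3 -m creep '[[[0,0,0],[0,0,0.95]],[[0,0,0],[0,0,0.95]],[[0,0,0],[0,0,0.95]],[[0,0,0],[0,0,0.95]],[[0,0,0],[0,0,0.85]]]'
python3 -m creep '[[[-0.53,0.25,0],[0,0,0]],[[-0.53,0.25,0],[0,0,0]],[[-0.53,0.25,0],[0,0,0]],[[-0.53,0.25,0],[0,0,0]],[[-0.53,0.25,0],[0,0,0]]]'
python3 -m creep '[[[-0.53,0.25,0],[0,0,0]],[[-0.53,0.25,0],[0,0,0]],[[-0.53,0.25,0],[0,0,0]],[[-0.53,0.25,0],[0,0,0]],[[-0.53,0.25,0],[0,0,0]]]'
```

```text
time: 8.07
position: [510.5, 119.6, 233.4]
orientation: [0.416, 0.91, -0.0, 0.0]
wrist_force: [-0.8, -0.5, 0.5]
width: 0.2
finger_force: 0.0
time: 8.48
position: [510.5, 119.5, 232.7]
orientation: [0.596, 0.803, 0.0, 0.0]
wrist_force: [0.4, -0.2, -0.4]
width: 0.0
finger_force: 0.0
time: 8.9
position: [510.5, 119.5, 232.6]
orientation: [0.745, 0.667, 0.0, 0.0]
wrist_force: [0.8, 0.3, 0.5]
width: -0.0
finger_force: 0.0
time: 9.32
position: [534.7, 49.7, 232.7]
orientation: [0.744, 0.668, 0.0, 0.0]
wrist_force: [0.1, -0.1, 0.2]
width: -0.1
finger_force: 0.0
time: 9.73
position: [558.8, -20.0, 232.6]
orientation: [0.744, 0.668, 0.0, 0.0]
wrist_force: [0.2, 0.1, 0.3]
width: 0.3
finger_force: 0.0
```

```bash
python3 -m creep '[[[0,0,0.48],[0,0,0]],[[0,0,0.48],[0,0,0]],[[0,0,0.48],[0,0,0]],[[0,0,0.48],[0,0,0]],[[0,0,0.48],[0,0,0]]]'
python3 -m creep '[[[0,0,0.47],[0,0,0]],[[0,0,0.47],[0,0,0]],[[0,0,0.47],[0,0,0]],[[0,0,0.47],[0,0,0]],[[0,0,0.47],[0,0,0]]]'
python3 - <<'E'
from h import *
q=capture("scene"); cv2.imwrite("pics/s5.png",cv2.resize(q["frame"][180:330,240:440],None,fx=4,fy=4,interpolation=cv2.INTER_CUBIC))
E
```

```text
time: 10.15
position: [557.3, -17.9, 170.3]
orientation: [0.743, 0.669, -0.001, -0.001]
wrist_force: [-0.4, 0.5, -0.4]
width: 0.0
finger_force: 0.0
time: 10.57
position: [558.3, -18.7, 112.6]
orientation: [0.744, 0.668, 0.0, 0.0]
wrist_force: [0.0, -1.0, -0.0]
width: -0.1
finger_force: 0.0
```

View pics/s5.png

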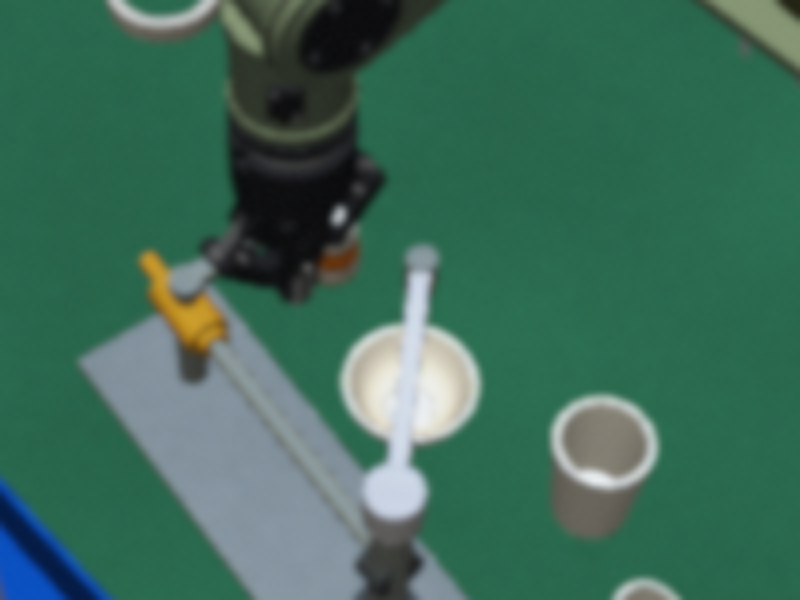

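The fingertip is at crop (295,290), left of the lever and level with it; the nozzle is still at (422,258) over the dish. Now the approach and arc push.

```bash
python3 -m creep '[[[-0.2,0,0],[0,0,0]],[[-0.2,0,0],[0,0,0]],[[-0.2,0,0],[0,0,0]],[[-0.2,0,0],[0,0,0]],[[-0.2,0,0],[0,0,0]]]'
python3 -m creep '[[[-0.15,0,0],[0,0,-0.5]],[[-0.15,0,0],[0,0,-0.5]],[[-0.15,0,0],[0,0,-0.5]],[[-0.15,0,0],[0,0,-0.5]],[[-0.15,0,0],[0,0,-0.5]]]'
```

```text
time: 11.03
position: [556.3, -44.5, 114.7]
orientation: [0.744, 0.668, 0.001, 0.001]
wrist_force: [0.3, -0.7, 0.0]
width: -0.0
finger_force: 0.0
time: 11.45
position: [554.1, -61.8, 113.9]
orientation: [0.666, 0.746, 0.0, -0.002]
wrist_force: [-3.7, 2.5, 1.2]
width: 0.5
finger_force: 1.8
```

```bash
python3 -m creep '[[[-0.2,-0.06,0],[0,0,-1]],[[-0.2,-0.06,0],[0,0,-1]],[[-0.2,-0.06,0],[0,0,-1]],[[-0.2,-0.06,0],[0,0,-1]],[[-0.2,-0.06,0],[0,0,-1]]]'
python3 -m creep '[[[-0.2,-0.06,0],[0,0,-1]],[[-0.2,-0.06,0],[0,0,-1]],[[-0.2,-0.06,0],[0,0,-1]],[[-0.2,-0.06,0],[0,0,-1]],[[-0.2,-0.06,0],[0,0,-1]]]'
python3 - <<'E'
from h import *
q=capture("scene"); p=capture("top"); cv2.imwrite("pics/s6.png",cv2.resize(np.hstack([p["frame"][170:290,270:390],q["frame"][180:300,240:360]]),None,fx=3.3,fy=3.3,interpolation=cv2.INTER_CUBIC))
for n in("tap_tip","tap"):
  for c in(p,q): print(n,[np.round(d["location"]) for d in look_for(c,n)[:1]])
E
```

```text
time: 11.87
position: [555.1, -87.5, 114.1]
orientation: [0.488, 0.873, 0.001, -0.0]
wrist_force: [-0.4, 4.3, 0.6]
width: 0.0
finger_force: 1.5
time: 12.28
position: [565.3, -111.2, 113.9]
orientation: [0.287, 0.958, 0.001, -0.001]
wrist_force: [-1.1, 3.1, 1.0]
width: -0.1
finger_force: 1.4
tap_tip [array([610.,  75.,  10.])]
tap_tip [array([594., -94., 123.])]
tap []
tap [array([594., -88., 120.])]
```

View pics/s6.png

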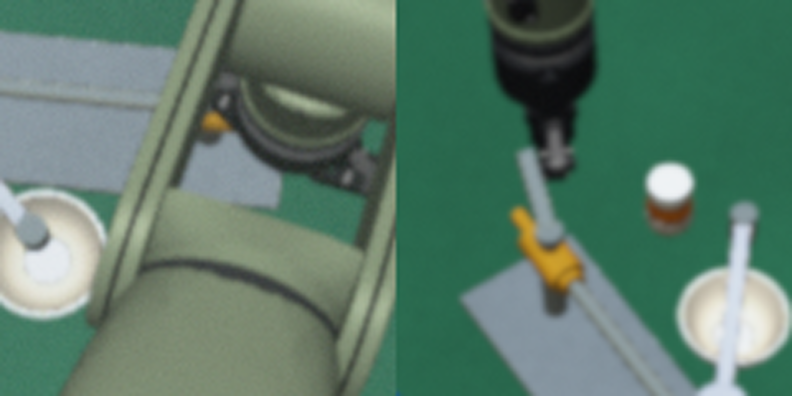

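The scene view shows the lever at about 57° and moving with the fingertip; nozzle and dish are unchanged. About 27° is left to the stop.

```bash
python3 -m creep '[[[-0.18,-0.05,0],[0,0,-0.9]],[[-0.18,-0.05,0],[0,0,-0.9]],[[-0.18,-0.05,0],[0,0,-0.9]],[[-0.17,-0.05,0],[0,0,-0.8]],[[-0.17,-0.05,0],[0,0,-0.8]]]'
python3 -m creep '[[[-0.06,-0.01,0],[0,0,-0.3]],[[-0.06,-0.01,0],[0,0,-0.3]],[[-0.05,0,0],[0,0,-0.2]],[[-0.04,0,0],[0,0,0]],[[0,0,0],[0,0,0]]]'
```

```text
time: 13.0
position: [582.1, -125.8, 113.5]
orientation: [0.104, 0.995, 0.001, -0.001]
wrist_force: [-7.2, 5.5, 2.4]
width: 0.0
finger_force: 4.9
time: 13.42
position: [582.4, -126.5, 113.2]
orientation: [0.071, 0.997, 0.001, -0.007]
wrist_force: [-14.1, 2.4, 9.5]
width: -0.1
finger_force: 7.7
```

It's against the stop: the force rises and the tool no longer moves. Backing off and checking.

```bash
python3 -m creep '[[[0.2,0,0],[0,0,0]],[[0.3,0,0],[0,0,0]],[[0.4,0,0],[0,0,0]],[[0.4,0,0],[0,0,0]],[[0.4,0,0],[0,0,0]]]'
python3 -m creep '[[[0,0,-0.7],[0,0,0]],[[0,0,-1],[0,0,0]],[[0,0,-1],[0,0,0]],[[0,0,-1],[0,0,0]],[[0,0,-1],[0,0,0]]]'
python3 -m creep '[[[1,0,0],[0,0,0]],[[1,0,0],[0,0,0]],[[1,0,0],[0,0,0]],[[1,0,0],[0,0,0]],[[1,0,0],[0,0,0]]]'
python3 - <<'E'
from h import *
q=capture("scene"); p=capture("top"); cv2.imwrite("pics/f.png",cv2.resize(np.hstack([p["frame"][160:290,170:370],q["frame"][200:330,230:430]]),None,fx=2,fy=2,interpolation=cv2.INTER_CUBIC))
for a in(78,84.1):
  c=np.radians(a)
  for k in(p,q): print(a,proj(k,[[613,-70,123],[613-80*np.cos(c),-70-80*np.sin(c),123]]).round(1).tolist())
for n in("tap_tip","dish","beaker","tall","jar","flask"):
  for c in(p,q): print(n,[np.round(d["location"]) for d in look_for(c,n)[:1]])
E
```

```text
time: 13.83
position: [546.1, -122.2, 114.1]
orientation: [0.071, 0.997, -0.0, 0.001]
wrist_force: [0.3, 0.8, 0.2]
width: 0.1
finger_force: 0.0
time: 14.25
position: [546.2, -122.2, 232.7]
orientation: [0.071, 0.997, -0.0, 0.001]
wrist_force: [0.4, -0.0, 0.2]
width: 0.2
finger_force: 0.0
time: 14.67
position: [421.5, -104.3, 231.4]
orientation: [0.071, 0.997, -0.0, 0.001]
wrist_force: [-0.2, -0.8, 0.2]
width: -0.2
finger_force: 0.0
78 [[335.5, 196.1], [372.4, 202.9]]
78 [[284.2, 249.6], [269.9, 227.6]]
84.1 [[335.5, 196.1], [372.8, 199.1]]
84.1 [[284.2, 249.6], [267.0, 229.0]]
tap_tip [array([599., -98., 125.])]
tap_tip [array([507.,  36.,  21.])]
dish [array([518.,  45.,  25.])]
dish [array([504.,  40.,  18.])]
beaker [array([479., 184.,  42.])]
beaker [array([474., 176.,  52.])]
tall [array([549., 276.,  68.])]
tall [array([505.,  40.,  21.])]
jar [array([646., 267.,  64.])]
jar [array([416., 374.,  56.])]
flask [array([647., 268.,  64.])]
flask [array([660., 283.,  57.])]
```

View pics/f.png

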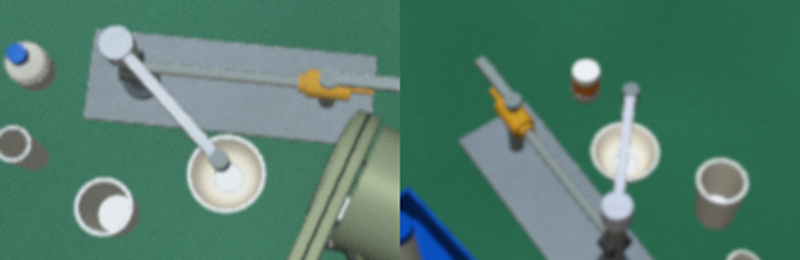

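The lever lies in line with the pipe, at crop (515,101)→(482,60), and the nozzle at top (280,240) sits over the dish. The vessels and jar stand where they did, and the robot is clear.

```bash
python3 -c "
from bench import job_done; print(job_done())"
```

```text
the job is handed in; nothing more can be done
None
```

The job is handed in: the nozzle hangs over the middle of the dish, the tap lever is fully open against its stop, and the last pictures show the vessels and the nearby jar and flask where they stood.

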